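Stand up the sugar caddy and hold its sprung lid open for refilling

TASK

The little square steel sugar caddy has been knocked over. Stand it upright on the worktop and let go of it, then lift its sprung lid by the knob and keep holding it about 60 degrees open, so that I can spoon sugar into it from the jar. Finish while you are still holding the lid, with the caddy standing on the worktop, and do not knock or shift the mug, the tin, the glass jar or the teaspoon.

Things in the scene. Friction and masses are not known exactly. Their poses are not given: they have to be found in the camera images.
- caddy: Square steel caddy, 62 x 62 mm, 110 mm high without lid (115 to the lid's top, 137 to the knob's), 0.4 to 0.65 kg. Origin: centre of its underside; z points to its lid, x to its back (hinge side), y along the hinge. Starts lying on its front (-x) face, lid shut: origin 31 mm up, z level. Grip it across its plain sides (62 mm along y). Hinge knuckles stand 6 mm out at the top of the back.
- caddy_lid (a joint): Lid angle in rad: 0 shut, 1.047 is 60 degrees, stop at 1.75. The lid is a 62 x 62 mm plate, 5 mm thick, hinged at the caddy's top back edge; opening lifts its front edge and tips it back (a turn about the caddy's +y). A weak spring and its weight shut it from any angle when let go; holding it takes under 1 N at the knob.
- caddy_knob (a point): Middle of the dark wooden knob on the lid, where to grip it: round, 16 mm across at its widest, 21 mm high with a narrower neck, upright on the lid, 14 mm in front of the lid's middle. The point is 14 mm above the lid's top face; with the lid shut it is at (-14, 0, 129) mm in the caddy's frame. Moves with the lid.
- caddy_hinge (a point): Point on the hinge axis of the lid at its middle, fixed to the caddy at (34, 0, 112) mm in the caddy's frame; the axis runs along the caddy's y.
- jar_sugar: Clip-top glass jar of sugar, 110 x 83 mm, 125 mm high to its rim; its round glass lid stands open, up to 0.2 m high. To be left alone. Origin: centre of its underside.
- mug_blue: Pale mug, 78 x 109 x 101 mm high, at the back, to be left alone. Origin: centre of its underside.
- half_tin: Short food tin, 75 mm across, 58 mm high, to be left alone. Origin: centre of its underside.
- teaspoon: Steel teaspoon, 130 x 26 x 11 mm, lying on the worktop to the left, to be left alone. Origin: underside, at its middle.
Mind the look-alikes: they are no part of the job. Leave any green or yellow look-alike of the caddy alone.

How it is judged (in metres and radians):
On the way:
1. the caddy stands upright on the worktop and has been let go (angle between caddy's own z axis and vertical below 0.08 rad and height (world z) of caddy below 0.006 m and contact force between each of the arm, the fingers and caddy below 0.1 N), for 0.2 s.
At the end, for the whole second after the job is handed in: The fingers hold the lid still, 50 to 70 degrees open, and the caddy stands on the worktop: upright within about 5 degrees, its underside less than 6 mm above the top, not moving (value of joint caddy_lid between 0.87 and 1.22 rad and velocity of joint caddy_lid between -0.1 and 0.1 rad/s and contact force between the fingers and caddy above 0.15 N and angle between caddy's own z axis and vertical below 0.1 rad and height (world z) of caddy between -0.004 and 0.006 m and linear speed of caddy below 0.02 m/s); the arm keeps its last pose, push and grip.
It fails at once if the jar, mug, tin or teaspoon is shifted by more than 25 mm (distance of any of jar_sugar, mug_blue, half_tin, teaspoon from where it was at the start of the episode above 0.025 m).
It also fails if it takes over 51 s, if anything falls off the work surface, if the arm or the gripper's body presses on something with over 40 N, if the wrist force passes 120 N, or if a joint passes its speed limit or range.

ROBOT

A 6-joint arm with a two-finger parallel gripper is mounted at the origin on a cart in front of the work surface, level with it; the furniture and walls round the work are solid. World frame = base frame: x ahead of the robot, y to its left, z up, the work surface at z = 0. Lengths are in mm, angles in rad, forces in N, time in s.
With the tool pointing down it reaches from about 425 to 950 mm from the base axis. Payload 3.5 kg.
Tool frame: the origin (TCP) lies on the centre line of the jaws, within the pads' length; the fingertips stand 14 mm ahead of it and the grasp point (between the pads) lies 5 mm behind it; z points along the fingers, y is the line along which they close (so a half turn about z gives the same grasp; the last joint's range is limited). The gripper opens to 85 mm and grips with 20 to 120 N. Pads are 22 mm wide; open, the fingers measure 114 mm over their backs; the gripper's body (76 mm by 85 mm) begins 54 mm behind the grasp point. The pads swing forward as they close: fully open they stand 13 mm farther back than shut.
Start: joints at [1.077, 0.286, 1.577, -0, 1.279, -0.15], TCP at [227.483, 635.498, 245.325] pointing down, gripper open.
Joint ranges: [-2.77, 2.77], [-0.9, 2.22], [0.21, 2.48], [-1.53, 4.67], [0.24, 2.81], [-2.84, 2.84]. Speed limits (rad/s): [2.79, 2.79, 3.14, 3.14, 3.14, 3.14].

INTERFACE

Orientations are given as a rotation vector (axis times angle).
In Python, from cell import readout, optics, bot gives the robot as it stands. The module is installed in compiled form; this text tells all that it offers.
- The arm moves only by the tool drive_tool, never from a script. Its argument "rows" is a list that holds one entry, the list of rows, each a list of 7 numbers: the turn, a rotation vector about the world's x, y, z in rad, then the shift along the world's x, y, z in cm, then the finger opening in cm, from 0 to 8.54. In form: [[[rx, ry, rz, dx, dy, dz, hand], ...]]. A call has 1 to 12 rows; each row is the pose to reach, as a shift and turn from the pose commanded when the call began; what a row does not reach only later rows make up. A row lasts 1/12 s, in which the tool goes at most 41.7 mm and 7.16 degrees, less where a joint would pass 70% of its speed; a pose out of reach is approached as far as the arm can. A call with a gripper value outside its range is refused whole. The fingers move at their own pace and stop on an object; the grip force is fixed at half the most. Time passes only in rows, so rows that repeat a pose let the fingers close. It gives the time, the measured TCP pose, the force, the opening and the grip force at its end, in the units of the state.
- readout.sense(): the state, without advancing time (a new reading comes with each control period).
- optics.read_camera(name): name is "side" or "top"; returns a dict with "pixels" (420x560x3 uint8, red, green, blue), "fx", "fy", "cx", "cy" (pixels), "dist" ([k1, k2, p1, p2, k3] as OpenCV has them; the pictures are not rectified), "world_from_camera" (4x4, takes a point from camera to world coordinates). Camera axes: x right, y up, looking along -z (the intrinsics and any distortion apply to the point x, -y, -z); pixel columns grow to the right and rows downward; lengths in mm; the calibration is good to about 2 mm. A picture is of the moment at which its call begins. There is no depth.
- bot.close_job(): hands the job in; it is judged then, once.
The state is a dict: "time_s": time; "q": joint angles; "joint_velocities": joint speeds; "effort": joint torques, N m; "tcp_pos": TCP position; "orientation": TCP orientation; "force": force on the tool from outside, world axes, zero at the start; "ft_torque": the same for the moment, N m; "grip_width": finger opening in mm; "grasp_force": force on a finger pad.
Only numpy, scipy, OpenCV 4.12 (cv2) and the standard library are available. Lean on these libraries where they do the work, as an engineer would, in place of code of your own. Each camera call takes 0.05 s, during which the arm holds its last target. There are 200 camera calls.

## Working session

There is one attempt and no reset: what is moved stays moved. The work goes in short steps, Python scripts to look and compute and a tool call to move; the robot and the scene stay as the last step left them, time stands still between calls to the robot, and variables do not carry over. Pictures are saved under pics/ and viewed, at most 10 in all, crops included, and the job is handed in when it is done.

Besides the shell and the picture viewer there is one more tool, called after "Emit:" by a JSON object that holds its "op" and its "data". drive_tool: Moves the arm, as the interface text tells. Its arguments: {"type":"object","properties":{"rows":{"type":"array"}},"required":["rows"]}

```bash
mkdir -p pics; cat > h.py <<'E'
import numpy as np, cv2
from cell import readout, optics, bot
def cam(n):
    c=optics.read_camera(n); c['K']=np.array([[c['fx'],0,c['cx']],[0,c['fy'],c['cy']],[0,0,1]]); c['d']=np.array(c['dist'],float); c['T']=np.array(c['world_from_camera']); return c
def ray(c,u,v):
    p=cv2.undistortPoints(np.array([[[u,v]]],float),c['K'],c['d'])[0,0]
    return c['T'][:3,3], c['T'][:3,:3]@np.array([p[0],-p[1],-1])
def onz(c,u,v,z):
    o,d=ray(c,u,v); return (o+d*(z-o[2])/d[2]).round(1)
def proj(c,P):
    q=(np.array(P,float).reshape(-1,3)-c['T'][:3,3])@c['T'][:3,:3]
    return cv2.projectPoints(q*[1,-1,-1],np.zeros(3),np.zeros(3),c['K'],c['d'])[0].reshape(-1,2).round(1)
def save(c,n,box=None,s=1):
    im=c['pixels'][:,:,::-1]
    if box: im=im[box[1]:box[3],box[0]:box[2]]
    cv2.imwrite('pics/'+n,cv2.resize(im,None,fx=s,fy=s,interpolation=cv2.INTER_CUBIC))
E
python3 - <<'E'
from h import *
print(readout.sense())
for n in('top','side'):
    c=cam(n); save(c,n+'0.png',s=1.4); print(n,c['T'].round(2).tolist(),c['fx'],c['d'])
E
```

```text
{'time_s': 0.0, 'q': array([ 1.07698552e+00,  2.87210857e-01,  1.57818819e+00, -6.60036446e-06,
        1.27857427e+00, -1.49994729e-01]), 'joint_velocities': array([ 0.00217876,  0.00048556,  0.00081486, -0.00097904,  0.00391493,
        0.00029146]), 'effort': array([ 5.00766055e-04, -4.05998111e+01, -2.92617989e+01, -1.46812854e-04,
        5.86410257e-03, -4.88734440e-07]), 'tcp_pos': array([227.20204113, 634.95150714, 243.91093773]), 'orientation': array([-0.53727782, -3.09454847,  0.00354975]), 'force': array([ 0.37233838, -0.26622711,  0.73415711]), 'ft_torque': array([ 0.03945995, -0.0137074 ,  0.01434092]), 'grasp_force': 0.0, 'grip_width': 85.32716434437037}
top [[-0.02, 0.99, -0.16, 386.41], [-1.0, -0.01, 0.03, 138.93], [0.03, 0.16, 0.99, 999.09], [0.0, 0.0, 0.0, 1.0]] 400.13279597681355 [-0.05655469  0.          0.          0.          0.        ]
side [[-0.92, 0.24, -0.31, 90.02], [-0.39, -0.6, 0.7, 1122.45], [-0.01, 0.76, 0.65, 1020.15], [0.0, 0.0, 0.0, 1.0]] 471.63107229586717 [-0.15105447  0.          0.          0.          0.        ]
```

View pics/top0.png

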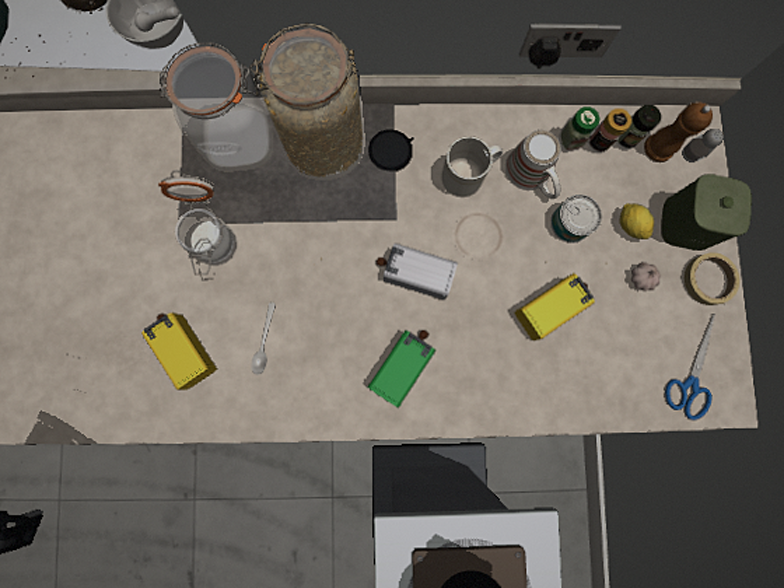

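View pics/side0.png

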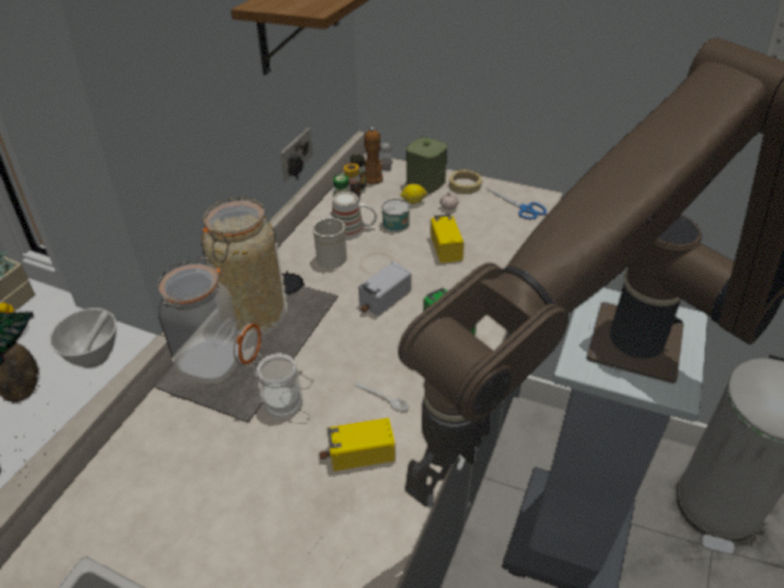

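The top view shows four lying caddies at display pixels: steel-grey (418,271), green (401,368), yellow (177,352) and yellow (556,306). The grey one is the plain steel caddy, with its knob and hinge at its left end (380,262). The others are look-alikes by colour. I'll confirm with a crop.

```bash
cat > m.py <<'E'
from h import *
c=cam('top'); b=(255,160,345,225)
save(c,'crop.png',b,8)
im=c['pixels'].astype(int); sub=im[b[1]:b[3],b[0]:b[2]]
hsv=cv2.cvtColor(c['pixels'],cv2.COLOR_RGB2HSV)[b[1]:b[3],b[0]:b[2]]
rb=sub[:,:,0]-sub[:,:,2]
m=((rb<8)&(sub.sum(2)>420)).astype(np.uint8)
m=cv2.morphologyEx(m,cv2.MORPH_OPEN,np.ones((3,3),np.uint8))
cs,_=cv2.findContours(m,0,2); k=max(cs,key=cv2.contourArea)
r=cv2.minAreaRect(k); box=cv2.boxPoints(r)+[b[0],b[1]]
print(r,box.round(1).tolist())
W=np.array([onz(c,u,v,62) for u,v in box]); print(W.tolist())
print([np.linalg.norm(W[i]-W[i-1]).round(1) for i in range(4)], W.mean(0))
v=cv2.resize(np.ascontiguousarray(c['pixels'][b[1]:b[3],b[0]:b[2],::-1]),None,fx=8,fy=8,interpolation=cv2.INTER_CUBIC)
cv2.polylines(v,[((box-[b[0],b[1]]+.5)*8).astype(int)],True,(0,0,255),1)
cv2.imwrite('pics/crop.png',v)
E
python3 m.py
```

```text
((46.681087493896484, 32.28649139404297), (44.55401611328125, 22.056440353393555), 17.10272979736328) [[277.1, 196.3], [283.6, 175.2], [326.2, 188.3], [319.7, 209.4]]
[[555.5, 127.3, 62.0], [606.7, 110.8, 62.0], [573.3, 9.3, 62.0], [522.5, 26.7, 62.0]]
[np.float64(105.9), np.float64(53.8), np.float64(106.9), np.float64(53.7)] [564.5    68.525  62.   ]
```

View pics/crop.png

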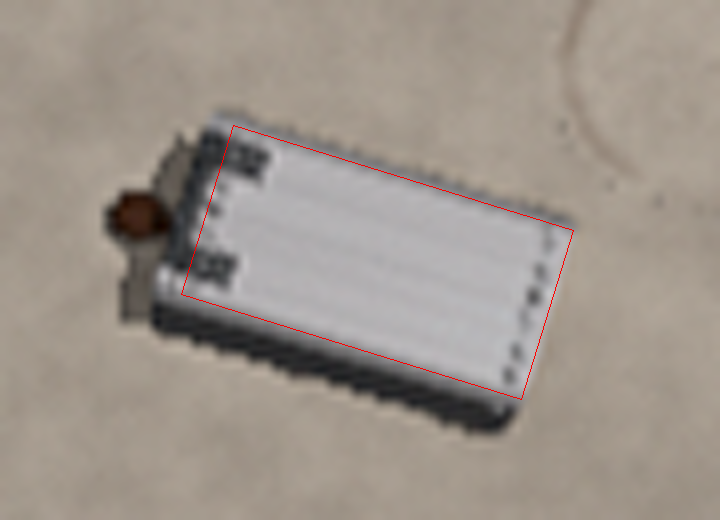

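The crop confirms the target: grey steel caddy with the knob at crop (138,215) and hinge knuckles at the lid end, lying with its back up. Axis u≈(0.31,0.95), origin ≈(546,18,31). Moving above it.

Emit:
{"op": "drive_tool", "data": {"rows": [[[0, 0, -0.1, 2, -3.4, 0, 8.5], [0, 0, -0.2, 4, -6.8, 0, 8.5], [0, 0, -0.3, 6, -10, 0, 8.5], [0, 0, -0.4, 8, -13.4, 0, 8.5], [0, 0, -0.5, 10, -16.8, 0, 8.5], [0, 0, -0.6, 12, -20, 0, 8.5], [0, 0, -0.7, 14, -23.4, 0, 8.5], [0, 0, -0.8, 16, -26.8, 0, 8.5], [0, 0, -0.9, 18, -30, 0, 8.5], [0, 0, -1.0, 20, -33.4, 0, 8.5], [0, 0, -1.1, 22, -36.8, 0, 8.5], [0, 0, -1.1, 22, -36.8, 0, 8.5]]]}}

```text
time_s: 1.15
tcp_pos: [450.3, 262.5, 245.2]
orientation: [2.086, 2.346, -0.002]
force: [0.0, 0.2, 0.1]
grip_width: 85.3
grasp_force: 0.0
```

Emit:
{"op": "drive_tool", "data": {"rows": [[[0, 0, -0.1, 2, -3, -0.5, 8.5], [0, 0, -0.2, 4, -6, -1, 8.5], [0, 0, -0.3, 6, -9, -1.5, 8.5], [0, 0, -0.4, 8, -12, -2, 8.5], [0, 0, -0.445, 10, -15, -3, 8.5], [0, 0, -0.445, 12, -18.2, -4, 8.5], [0, 0, -0.445, 12, -18.2, -4, 8.5], [0, 0, -0.445, 12, -18.2, -4, 8.5]]]}}

```text
time_s: 1.82
tcp_pos: [567.4, 84.3, 204.0]
orientation: [-2.546, -1.837, 0.003]
force: [-0.5, 0.8, -0.1]
grip_width: 85.0
grasp_force: 0.0
```

```bash
cat > go.py <<'E'
from h import *
from scipy.spatial.transform import Rotation as Ro
a=np.radians(71.8); U=np.array([np.cos(a),np.sin(a),0]); Y=np.array([U[1],-U[0],0]); Z=np.array([0,0,1.])
def down(deg): # tool orientation tilted by deg about Y (0 = down, + -> points to +u)
    t=-Z; x=np.cross(Y,t); return Ro.from_rotvec(Y*np.radians(deg))*Ro.from_matrix(np.c_[x,Y,t])
def plan(p,R):
    s=readout.sense(); C=Ro.from_rotvec(s['orientation'])
    print('rot',(R*C.inv()).as_rotvec().round(3),'shift cm',((np.array(p)-s['tcp_pos'])/10).round(2))
def st():
    s=readout.sense(); print('t',round(s['time_s'],2),'q',s['q'].round(3),'p',s['tcp_pos'].round(1),'o',s['orientation'].round(3),'F',s['force'].round(1),'w',round(s['grip_width'],1),round(s['grasp_force'],1))
E
python3 - <<'E'
from go import *
st(); R=down(-30); t=R.as_matrix()[:,2]; print(t)
g=np.array([567.5,87,34]); tcp=g+5*t; print(tcp)
plan(tcp-100*t,R); plan(tcp,R)
E
```

```text
t 1.82 q [-0.029  0.104  1.866  0.     1.174  0.291] p [567.4  84.3 204. ] o [-2.546 -1.837  0.003] F [-0.5  0.8 -0.1] w 85.0 0.0
[-0.15616746 -0.47498603 -0.8660254 ]
[566.7191627   84.62506987  29.66987298]
rot [-0.498  0.162  0.004] shift cm [ 1.49  4.78 -8.77]
rot [-0.498  0.162  0.004] shift cm [ -0.07   0.03 -17.43]
```

Emit:
{"op": "drive_tool", "data": {"rows": [[[-0.1, 0.032, 0, 0.3, 1, -1.8, 8.5], [-0.2, 0.065, 0, 0.6, 2, -3.6, 8.5], [-0.3, 0.097, 0, 0.9, 2.9, -5.3, 8.5], [-0.4, 0.13, 0, 1.2, 3.8, -7, 8.5], [-0.498, 0.162, 0, 1.5, 4.8, -8.8, 8.5], [-0.498, 0.162, 0, 1.5, 4.8, -8.8, 8.5], [-0.498, 0.162, 0, 1.5, 4.8, -8.8, 8.5]]]}}

```text
time_s: 2.4
tcp_pos: [580.4, 136.0, 114.5]
orientation: [2.241, 1.632, -0.606]
force: [-0.2, -0.7, -0.4]
grip_width: 84.8
grasp_force: 0.0
```

```bash
python3 - <<'E'
from go import *
st(); R=down(-30); t=R.as_matrix()[:,2]
tcp=np.array([567.5,87,34])+5*t; plan(tcp,R)
c=cam('side'); save(c,'side1.png',(200,120,400,320),3)
O=np.array([546,18,0]); 
for z in (0,62):
  print(z,proj(c,[O+k*U+w*Y+[0,0,z] for k in(0,115) for w in(-31,31)]).tolist())
E
```

```text
t 2.4 q [ 0.23   0.432  1.705 -0.457  1.325  0.727] p [580.4 136.  114.5] o [ 2.241  1.632 -0.606] F [-0.2 -0.7 -0.4] w 84.8 0.0
rot [ 0.001 -0.004 -0.005] shift cm [-1.37 -5.14 -8.49]
0 [[294.2, 208.2], [280.0, 200.4], [270.9, 226.4], [256.6, 217.9]]
62 [[294.3, 193.6], [279.8, 185.9], [270.4, 211.7], [255.7, 203.3]]
```

View pics/side1.png

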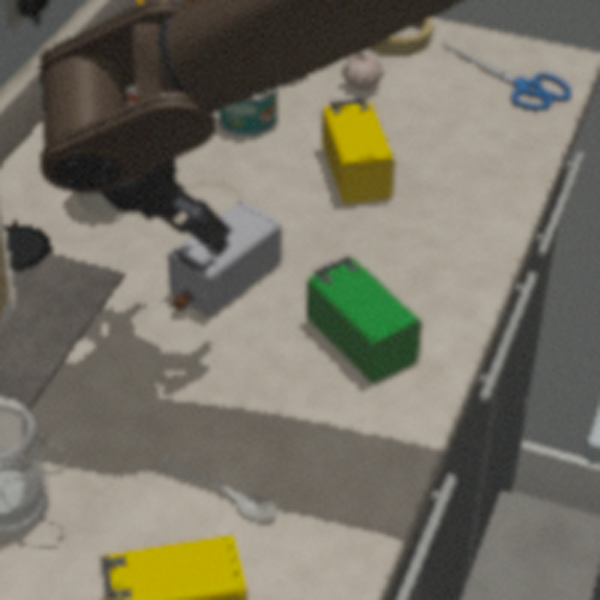

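The side view matches the prediction: the caddy's top corners are at crop (280,220) and (170,255), and the fingers straddle it from above. Going in and closing.

Emit:
{"op": "drive_tool", "data": {"rows": [[[0, 0, 0, -0.3, -1, -1.7, 8.5], [0, 0, 0, -0.6, -2, -3.4, 8.5], [0, 0, 0, -0.9, -3, -5.1, 8.5], [0, 0, 0, -1.2, -4, -6.8, 8.5], [0, 0, 0, -1.4, -5, -8.4, 8.5], [0, 0, 0, -1.4, -5, -8.4, 8.5], [0, 0, 0, -1.4, -5, -8.4, 7.0], [0, 0, 0, -1.4, -5, -8.4, 6.4], [0, 0, 0, -1.4, -5, -8.4, 5.5], [0, 0, 0, -1.4, -5, -8.4, 5.0], [0, 0, 0, -1.4, -5, -8.4, 5.0], [0, 0, 0, -1.4, -5, -8.4, 5.0]]]}}

```text
time_s: 3.45
tcp_pos: [570.9, 84.2, 36.5]
orientation: [2.244, 1.623, -0.594]
force: [0.8, 0.6, 7.7]
grip_width: 61.6
grasp_force: 67.9
```

```bash
python3 - <<'E'
from go import *
st(); R=down(-30); s=readout.sense(); C=Ro.from_rotvec(s['orientation']); print(C.as_matrix().round(3).tolist())
E
```

```text
t 3.45 q [ 0.154  0.493  1.791 -0.51   1.159  0.752] p [570.9  84.2  36.5] o [ 2.244  1.623 -0.594] F [0.8 0.6 7.7] w 61.6 67.9
[[0.273, 0.95, -0.15], [0.822, -0.312, -0.476], [-0.499, 0.007, -0.867]]
```

Emit:
{"op": "drive_tool", "data": {"rows": [[[0, 0, 0, 0, 0, 1.5, 5], [0, 0, 0, 0, 0, 3, 5], [0, 0, 0, 0, 0, 4.5, 5], [0, 0, 0, 0, 0, 6, 5], [0, 0, 0, 0, 0, 8, 5], [0, 0, 0, 0, 0, 8, 5], [0, 0, 0, 0, 0, 8, 5]]]}}

```text
time_s: 4.03
tcp_pos: [569.6, 83.8, 115.3]
orientation: [2.246, 1.623, -0.594]
force: [-0.6, -0.3, -3.9]
grip_width: 61.3
grasp_force: 67.2
```

```bash
python3 -c "
from go import *
st()"
```

```text
t 4.03 q [ 0.153  0.374  1.782 -0.485  1.272  0.685] p [569.6  83.8 115.3] o [ 2.246  1.623 -0.594] F [-0.6 -0.3 -3.9] w 61.3 67.2
```

Emit:
{"op": "drive_tool", "data": {"rows": [[[0.114, -0.037, 0, 0, 0, 0, 5], [0.228, -0.075, 0, 0, 0, 0, 5], [0.342, -0.112, 0, 0, 0, 0, 5], [0.456, -0.15, 0, 0, 0, 0, 5], [0.57, -0.187, 0, 0, 0, 0, 5], [0.684, -0.225, 0, 0, 0, 0, 5], [0.798, -0.262, 0, 0, 0, 0, 5], [0.912, -0.3, 0, 0, 0, 0, 5], [1.026, -0.337, 0, 0, 0, 0, 5], [1.14, -0.374, 0, 0, 0, 0, 5], [1.14, -0.374, 0, 0, 0, 0, 5], [1.14, -0.374, 0, 0, 0, 0, 5]]]}}

```text
time_s: 5.03
tcp_pos: [566.7, 82.6, 110.9]
orientation: [-2.147, -1.548, -0.745]
force: [0.6, 0.2, -3.9]
grip_width: 61.3
grasp_force: 67.0
```

```bash
python3 -c "
from go import *
st(); plan([569.6,83.8,115.3],down(60))"
```

```text
t 5.03 q [-0.302  0.195  2.064  0.804  1.043 -0.458] p [566.7  82.6 110.9] o [-2.147 -1.548 -0.745] F [ 0.6  0.2 -3.9] w 61.3 67.0
rot [ 0.355 -0.122  0.001] shift cm [0.29 0.12 0.44]
```

Emit:
{"op": "drive_tool", "data": {"rows": [[[0.114, -0.037, 0, 0, 0, 0, 5], [0.228, -0.075, 0, 0, 0, 0, 5], [0.352, -0.12, 0, 0, 0, 0, 5], [0.352, -0.12, 0, 0, 0, 0, 5], [0.352, -0.12, 0, 0, 0, 0, 5]]]}}

```text
time_s: 5.45
tcp_pos: [567.7, 83.8, 111.6]
orientation: [-1.873, -1.354, -1.075]
force: [0.2, -0.1, -3.9]
grip_width: 61.6
grasp_force: 67.1
```

```bash
python3 - <<'E'
from go import *
st(); plan([567,83,111],down(60))
c=cam('side'); im=c['pixels'][110:260,200:340,::-1]
d=cam('top'); it=d['pixels'][140:240,230:370,::-1]
f=lambda x,k:cv2.resize(x,None,fx=k,fy=k,interpolation=cv2.INTER_CUBIC)
a_=f(im,3.9);b_=f(it,2.6); h=a_.shape[0]
b_=cv2.copyMakeBorder(b_,0,h-b_.shape[0],0,0,0); cv2.imwrite('pics/s2.png',cv2.resize(np.hstack([a_,b_]),None,fx=.85,fy=.85))
E
```

```text
t 5.45 q [-0.41   0.3    2.092  1.134  1.25  -0.775] p [567.7  83.8 111.6] o [-1.873 -1.354 -1.075] F [ 0.2 -0.1 -3.9] w 61.6 67.1
rot [ 0.004 -0.002  0.001] shift cm [-0.07 -0.08 -0.06]
```

View pics/s2.png

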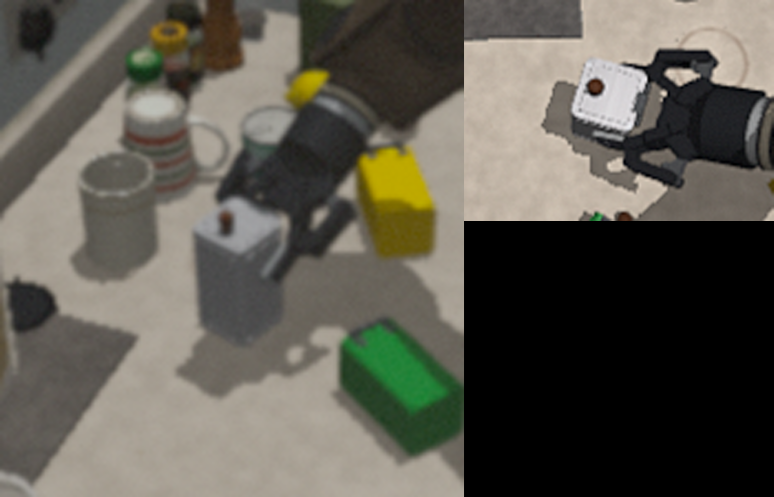

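The caddy hangs upright: knob at side (225,220), and the mug to its upper left is clear. The underside should be about 40 mm up, so I'll lower gently.

Emit:
{"op": "drive_tool", "data": {"rows": [[[0, 0, 0, 0, 0, -1, 5], [0, 0, 0, 0, 0, -2, 5], [0, 0, 0, 0, 0, -2.8, 5], [0, 0, 0, 0, 0, -3.2, 5], [0, 0, 0, 0, 0, -3.4, 5], [0, 0, 0, 0, 0, -3.6, 5], [0, 0, 0, 0, 0, -3.7, 5], [0, 0, 0, 0, 0, -3.8, 5], [0, 0, 0, 0, 0, -3.8, 5], [0, 0, 0, 0, 0, -3.8, 5]]]}}

```text
time_s: 6.38
tcp_pos: [568.6, 83.4, 75.5]
orientation: [-1.869, -1.354, -1.084]
force: [-0.6, 0.7, -3.5]
grip_width: 61.0
grasp_force: 67.1
```

Emit:
{"op": "drive_tool", "data": {"rows": [[[0, 0, 0, 0, 0, -0.1, 5], [0, 0, 0, 0, 0, -0.2, 5], [0, 0, 0, 0, 0, -0.3, 5], [0, 0, 0, 0, 0, -0.3, 5], [0, 0, 0, 0, 0, -0.3, 5]]]}}

```text
time_s: 6.8
tcp_pos: [568.4, 83.5, 72.2]
orientation: [-1.869, -1.353, -1.083]
force: [-0.2, -0.4, -3.7]
grip_width: 61.0
grasp_force: 67.1
```

Emit:
{"op": "drive_tool", "data": {"rows": [[[0, 0, 0, 0, 0, -0.1, 5], [0, 0, 0, 0, 0, -0.2, 5], [0, 0, 0, 0, 0, -0.3, 5], [0, 0, 0, 0, 0, -0.3, 5], [0, 0, 0, 0, 0, -0.3, 5]]]}}

```text
time_s: 7.22
tcp_pos: [568.6, 83.5, 69.5]
orientation: [-1.869, -1.353, -1.084]
force: [-1.3, 0.5, -3.0]
grip_width: 61.1
grasp_force: 67.3
```

Emit:
{"op": "drive_tool", "data": {"rows": [[[0, 0, 0, 0, 0, -0.1, 5], [0, 0, 0, 0, 0, -0.2, 5], [0, 0, 0, 0, 0, -0.2, 5], [0, 0, 0, 0, 0, -0.2, 5]]]}}

```text
time_s: 7.55
tcp_pos: [568.9, 83.6, 69.4]
orientation: [-1.865, -1.352, -1.086]
force: [-3.9, -2.1, 6.5]
grip_width: 61.1
grasp_force: 68.2
```

Emit:
{"op": "drive_tool", "data": {"rows": [[[0, 0, 0, 0, 0, -0.1, 5], [0, 0, 0, 0, 0, -0.2, 5], [0, 0, 0, 0, 0, -0.2, 5], [0, 0, 0, 0, 0, -0.2, 5]]]}}

```text
time_s: 7.88
tcp_pos: [569.1, 83.7, 69.4]
orientation: [-1.86, -1.351, -1.088]
force: [-7.9, -5.2, 13.9]
grip_width: 61.6
grasp_force: 68.8
```

Emit:
{"op": "drive_tool", "data": {"rows": [[[0, 0, 0, 0, 0, 0.2, 5], [0, 0, 0, 0, 0, 0.2, 5], [0, 0, 0, 0, 0, 0.2, 6.5], [0, 0, 0, 0, 0, 0.2, 7.2], [0, 0, 0, 0, 0, 0.2, 8], [0, 0, 0, 0, 0, 0.2, 8.5], [0, 0, 0, 0, 0, 0.2, 8.5], [0, 0, 0, 0, 0, 0.2, 8.5], [0, 0, 0, 0, 0, 0.2, 8.5]]]}}

```text
time_s: 8.63
tcp_pos: [568.5, 83.5, 67.2]
orientation: [-1.869, -1.353, -1.083]
force: [0.3, 0.6, 0.3]
grip_width: 84.9
grasp_force: 0.0
```

Emit:
{"op": "drive_tool", "data": {"rows": [[[0, 0, 0, -0.27, -0.82, 0.5, 8.5], [0, 0, 0, -0.54, -1.64, 1, 8.5], [0, 0, 0, -1.1, -3.3, 2, 8.5], [0, 0, 0, -1.9, -5.7, 3.5, 8.5], [0, 0, 0, -2.7, -8.2, 5, 8.5], [0, 0, 0, -3.2, -9.9, 8, 8.5], [0, 0, 0, -3.2, -9.9, 12, 8.5], [0, 0, 0, -3.2, -9.9, 15, 8.5], [0, 0, 0, -3.2, -9.9, 15, 8.5]]]}}

```text
time_s: 9.38
tcp_pos: [539.1, -18.4, 225.0]
orientation: [-1.872, -1.363, -1.095]
force: [0.8, -1.0, 0.9]
grip_width: 84.8
grasp_force: 0.0
```

```bash
python3 - <<'E'
from go import *
st()
c=cam('side'); im=c['pixels'][110:260,200:340,::-1]
d=cam('top'); it=d['pixels'][140:240,230:370,::-1]
np.savez('shot.npz',s=c['pixels'],t=d['pixels'])
f=lambda x,k:cv2.resize(x,None,fx=k,fy=k,interpolation=cv2.INTER_CUBIC)
a_=f(im,2.6);b_=f(it,2.9); h=a_.shape[0]
b_=cv2.copyMakeBorder(b_,0,h-b_.shape[0],0,0,0); cv2.imwrite('pics/s3.png',np.hstack([a_,b_]))
print(a_.shape)
def knob(c,box):
    im=c['pixels'].astype(int); x0,y0,x1,y1=box; s=im[y0:y1,x0:x1]
    m=((s[:,:,0]-s[:,:,2]>25)&(s.sum(2)<240)).astype(np.uint8)
    n,l,st_,ce=cv2.connectedComponentsWithStats(m)
    return [(st_[i,4],(ce[i]+[x0,y0]).round(1).tolist(),st_[i,:4].tolist()) for i in range(1,n) if st_[i,4]>5]
print('top',knob(d,(250,150,330,215))); print('side',knob(c,(240,150,310,230)))
E
```

```text
t 9.38 q [-0.616  0.103  2.064  0.985  1.491 -0.668] p [539.1 -18.4 225. ] o [-1.872 -1.363 -1.095] F [ 0.8 -1.   0.9] w 84.8 0.0
(390, 364, 3)
top [(np.int32(27), [288.9, 182.5], [36, 30, 6, 6])]
side [(np.int32(37), [247.2, 151.8], [0, 0, 16, 4]), (np.int32(13), [251.0, 158.5], [7, 6, 10, 5]), (np.int32(26), [308.5, 166.0], [68, 10, 2, 14]), (np.int32(13), [252.0, 165.6], [8, 13, 10, 5]), (np.int32(7), [267.7, 186.0], [27, 35, 3, 3])]
```

View pics/s3.png

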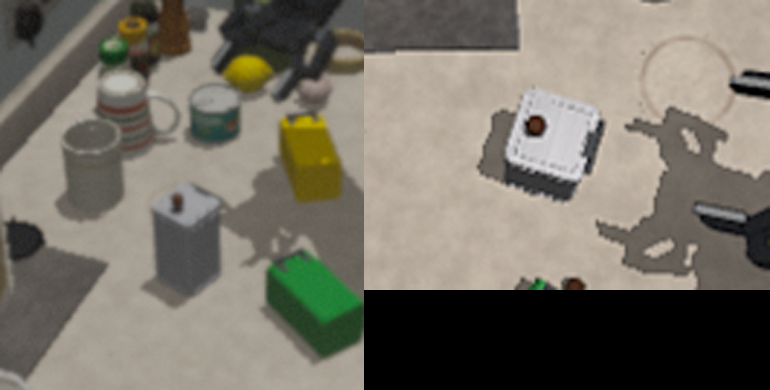

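The caddy stands upright and free, lid shut, knob at top full-frame (289,182.5); the hinge faces right. Now the exact knob position and yaw.

```bash
python3 - <<'E'
from go import *
d=cam('top'); c=cam('side')
k=onz(d,288.9,182.5,131); print('knob',k, 'side reproj',proj(c,k))
print('expect', (np.array([568.5,83.5])+U[:2]*24).round(1))
p=d['pixels'].astype(int); x0,y0=270,165; s=p[y0:215,x0:325]
m=((s[:,:,0]-s[:,:,2]<8)&(s.sum(2)>400)).astype(np.uint8); m=cv2.morphologyEx(m,cv2.MORPH_CLOSE,np.ones((7,7),np.uint8))
m=cv2.morphologyEx(m,cv2.MORPH_OPEN,np.ones((5,5),np.uint8))
K=max(cv2.findContours(m,0,2)[0],key=cv2.contourArea); r=cv2.minAreaRect(K); b=cv2.boxPoints(r)+[x0,y0]
W=np.array([onz(d,u,v,115) for u,v in b]); print(r,W.tolist(),W.mean(0))
for i in range(4):
    e=W[i]-W[i-1]; print(np.linalg.norm(e).round(1), np.degrees(np.arctan2(e[1],e[0])).round(1))
E
```

```text
knob [573.8 101.5 131. ] side reproj [[268.  185.8]]
expect [576.  106.3]
((24.437896728515625, 21.011146545410156), (27.59586524963379, 26.862234115600586), 16.389541625976562) [[548.9, 127.3, 115.0], [608.1, 109.1, 115.0], [589.2, 49.3, 115.0], [530.3, 68.2, 115.0]] [569.125  88.475 115.   ]
62.0 72.5
61.9 -17.1
62.7 -107.5
61.9 162.2
```

```bash
sed -i 's/71.8/72.2/' go.py; python3 - <<'E'
from go import *
st(); plan([573.8,101.5,185],down(0))
E
```

```text
t 9.58 q [-0.614  0.112  2.072  0.983  1.488 -0.67 ] p [535.8 -15.6 216.5] o [-1.87  -1.352 -1.082] F [0.1 0.9 0.4] w 85.2 0.0
rot [-0.995  0.327  0.007] shift cm [ 3.8  11.71 -3.15]
```

Emit:
{"op": "drive_tool", "data": {"rows": [[[-0.11, 0.036, 0, 0, 0, 1, 6], [-0.22, 0.073, 0, 0, 0, 1, 4], [-0.33, 0.11, 0, 0, 0, 1, 3.5], [-0.44, 0.145, 0, 0.5, 1.5, 1, 3.5], [-0.55, 0.18, 0, 1, 3, 1, 3.5], [-0.66, 0.217, 0, 1.6, 5, 1, 3.5], [-0.77, 0.253, 0, 2.4, 7.4, 1, 3.5], [-0.88, 0.29, 0, 3.2, 9.8, 1, 3.5], [-0.995, 0.327, 0.007, 3.8, 11.7, 0, 3.5], [-0.995, 0.327, 0.007, 3.8, 11.7, -1.5, 3.5], [-0.995, 0.327, 0.007, 3.8, 11.7, -3, 3.5], [-0.995, 0.327, 0.007, 3.8, 11.7, -3, 3.5]]]}}

```text
time_s: 10.58
tcp_pos: [571.2, 102.8, 181.1]
orientation: [-2.53, -1.852, 0.014]
force: [-0.7, 0.3, -2.1]
grip_width: 35.1
grasp_force: 0.0
```

```bash
python3 - <<'E'
from go import *
st(); plan([573.8,101.5,132],down(0))
c=cam('side'); save(c,'s4.png',(220,120,320,220),5)
E
```

```text
t 10.58 q [0.003 0.147 1.864 0.    1.142 0.31 ] p [571.2 102.8 181.1] o [-2.53  -1.852  0.014] F [-0.7  0.3 -2.1] w 35.1 0.0
rot [-0.    -0.011 -0.004] shift cm [ 0.26 -0.13 -4.91]
```

View pics/s4.png

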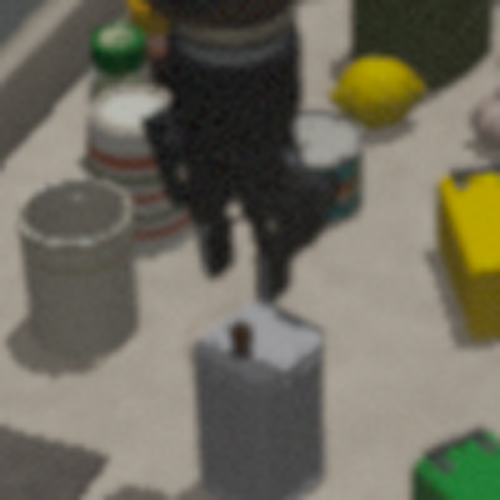

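The fingers straddle the knob: tips at crop (217,270) and (270,295), knob at (240,338). Descending.

Emit:
{"op": "drive_tool", "data": {"rows": [[[0, 0, 0, 0.2, -0.1, -1.2, 3.5], [0, 0, 0, 0.2, -0.1, -2.4, 3.5], [0, 0, 0, 0.2, -0.1, -3.4, 3.5], [0, 0, 0, 0.2, -0.1, -4.2, 3.5], [0, 0, 0, 0.2, -0.1, -4.6, 3.5], [0, 0, 0, 0.2, -0.1, -4.6, 3.5], [0, 0, 0, 0.2, -0.1, -4.6, 3.5], [0, 0, 0, 0.2, -0.1, -4.6, 3.5]]]}}

```text
time_s: 11.3
tcp_pos: [577.0, 100.4, 142.0]
orientation: [2.537, 1.852, 0.003]
force: [0.4, 0.4, 0.6]
grip_width: 34.7
grasp_force: 0.0
```

```bash
python3 - <<'E'
from go import *
st(); plan([573.8,101.5,132],down(0))
E
```

```text
t 11.3 q [-1.000e-03  1.970e-01  1.883e+00  1.000e-03  1.059e+00  3.080e-01] p [577.  100.4 142. ] o [2.537 1.852 0.003] F [0.4 0.4 0.6] w 34.7 0.0
rot [-0.001  0.002 -0.001] shift cm [-0.32  0.11 -1.  ]
```

Emit:
{"op": "drive_tool", "data": {"rows": [[[0, 0, 0, -0.3, 0.1, -0.4, 3.5], [0, 0, 0, -0.3, 0.1, -0.9, 3.5], [0, 0, 0, -0.3, 0.1, -0.9, 3.5], [0, 0, 0, -0.3, 0.1, -0.9, 2.4], [0, 0, 0, -0.3, 0.1, -0.9, 1.8], [0, 0, 0, -0.3, 0.1, -0.9, 1.4], [0, 0, 0, -0.3, 0.1, -0.9, 1.0], [0, 0, 0, -0.3, 0.1, -0.9, 0.6], [0, 0, 0, -0.3, 0.1, -0.9, 0.6], [0, 0, 0, -0.3, 0.1, -0.9, 0.6]]]}}

```text
time_s: 12.13
tcp_pos: [573.8, 101.5, 132.6]
orientation: [2.537, 1.852, 0.002]
force: [1.5, 0.0, 0.1]
grip_width: 12.7
grasp_force: 58.5
```

```bash
python3 - <<'E'
from go import *
st(); s=readout.sense(); p=s['tcp_pos']
H=np.array([569.1,88.5,112])-34*U
if 1:
  for th in np.arange(5,61,5):
    R=Ro.from_rotvec(Y*np.radians(th)); q=H+R.apply(p-H); print(th,(Y*np.radians(th)).round(3),((q-p)/10).round(2))
E
```

```text
t 12.13 q [1.000e-03 2.030e-01 1.896e+00 1.000e-03 1.041e+00 3.100e-01] p [573.8 101.5 132.6] o [2.537e+00 1.852e+00 2.000e-03] F [1.5 0.  0.1] w 12.7 58.5
5 [ 0.083 -0.027  0.   ] [-0.06 -0.19  0.41]
10 [ 0.166 -0.053  0.   ] [-0.13 -0.41  0.8 ]
15 [ 0.249 -0.08   0.   ] [-0.21 -0.66  1.17]
20 [ 0.332 -0.107  0.   ] [-0.3  -0.95  1.51]
25 [ 0.415 -0.133  0.   ] [-0.4  -1.26  1.83]
30 [ 0.499 -0.16   0.   ] [-0.51 -1.59  2.11]
35 [ 0.582 -0.187  0.   ] [-0.63 -1.95  2.37]
40 [ 0.665 -0.213  0.   ] [-0.75 -2.33  2.59]
45 [ 0.748 -0.24   0.   ] [-0.87 -2.72  2.77]
50 [ 0.831 -0.267  0.   ] [-1.   -3.13  2.92]
55 [ 0.914 -0.293  0.   ] [-1.14 -3.55  3.03]
60 [ 0.997 -0.32   0.   ] [-1.28 -3.97  3.11]
```

Emit:
{"op": "drive_tool", "data": {"rows": [[[0.042, -0.013, 0, -0.03, -0.09, 0.2, 0.6], [0.083, -0.027, 0, -0.06, -0.19, 0.41, 0.6], [0.125, -0.04, 0, -0.1, -0.3, 0.61, 0.6], [0.166, -0.053, 0, -0.13, -0.41, 0.8, 0.6], [0.208, -0.067, 0, -0.17, -0.53, 0.99, 0.6], [0.249, -0.08, 0, -0.21, -0.66, 1.17, 0.6], [0.29, -0.094, 0, -0.25, -0.8, 1.34, 0.6], [0.332, -0.107, 0, -0.3, -0.95, 1.51, 0.6], [0.332, -0.107, 0, -0.3, -0.95, 1.51, 0.6]]]}}

```text
time_s: 12.88
tcp_pos: [570.3, 91.1, 147.2]
orientation: [-2.349, -1.712, -0.416]
force: [1.5, 0.3, -1.2]
grip_width: 13.0
grasp_force: 58.5
```

```bash
python3 - <<'E'
from go import *
st()
p=np.array([573.8,101.5,132.6]); H=np.array([569.1,88.5,112])-34*U
for th in np.arange(20,61,5):
    R=Ro.from_rotvec(Y*np.radians(th)); q=H+R.apply(p-H); R0=Ro.from_rotvec(Y*np.radians(20)); q0=H+R0.apply(p-H); print(th,(Y*np.radians(th-20)).round(3),((q-q0)/10).round(2),q.round(1))
E
```

```text
t 12.88 q [-0.16   0.125  1.984  0.411  1.015 -0.064] p [570.3  91.1 147.2] o [-2.349 -1.712 -0.416] F [ 1.5  0.3 -1.2] w 13.0 58.5
20 [ 0. -0.  0.] [0. 0. 0.] [570.8  92.  147.7]
25 [ 0.083 -0.027  0.   ] [-0.1  -0.31  0.32] [569.8  88.9 150.9]
30 [ 0.166 -0.053  0.   ] [-0.21 -0.65  0.6 ] [568.7  85.6 153.7]
35 [ 0.249 -0.08   0.   ] [-0.32 -1.    0.86] [567.5  82.  156.3]
40 [ 0.332 -0.107  0.   ] [-0.44 -1.38  1.08] [566.3  78.2 158.5]
45 [ 0.415 -0.133  0.   ] [-0.57 -1.77  1.27] [565.1  74.3 160.4]
50 [ 0.499 -0.16   0.   ] [-0.7  -2.18  1.42] [563.8  70.2 161.9]
55 [ 0.582 -0.187  0.   ] [-0.84 -2.6   1.53] [562.4  66.  163. ]
60 [ 0.665 -0.213  0.   ] [-0.97 -3.03  1.6 ] [561.   61.8 163.7]
```

Forces are small and the knob is still held. Continuing along the arc to about 59°.

Emit:
{"op": "drive_tool", "data": {"rows": [[[0.083, -0.027, 0, -0.1, -0.31, 0.32, 0.6], [0.125, -0.04, 0, -0.15, -0.48, 0.46, 0.6], [0.166, -0.053, 0, -0.21, -0.65, 0.6, 0.6], [0.208, -0.067, 0, -0.26, -0.82, 0.73, 0.6], [0.249, -0.08, 0, -0.32, -1.0, 0.86, 0.6], [0.29, -0.094, 0, -0.38, -1.19, 0.97, 0.6], [0.332, -0.107, 0, -0.44, -1.38, 1.08, 0.6], [0.374, -0.12, 0, -0.5, -1.57, 1.18, 0.6], [0.415, -0.133, 0, -0.57, -1.77, 1.27, 0.6], [0.457, -0.147, 0, -0.63, -1.97, 1.35, 0.6], [0.499, -0.16, 0, -0.7, -2.18, 1.42, 0.6], [0.499, -0.16, 0, -0.7, -2.18, 1.42, 0.6]]]}}

```text
time_s: 13.88
tcp_pos: [563.3, 69.8, 160.9]
orientation: [-1.995, -1.452, -0.931]
force: [1.5, -0.1, 1.2]
grip_width: 12.4
grasp_force: 58.8
```

Emit:
{"op": "drive_tool", "data": {"rows": [[[0.042, -0.013, 0, -0.07, -0.21, 0.06, 0.6], [0.083, -0.027, 0, -0.14, -0.42, 0.11, 0.6], [0.125, -0.04, 0, -0.2, -0.63, 0.15, 0.6], [0.15, -0.048, 0, -0.24, -0.76, 0.17, 0.6], [0.15, -0.048, 0, -0.24, -0.76, 0.17, 0.6], [0.15, -0.048, 0, -0.24, -0.76, 0.17, 0.6], [0.15, -0.048, 0, -0.24, -0.76, 0.17, 0.6], [0.15, -0.048, 0, -0.24, -0.76, 0.17, 0.6], [0.15, -0.048, 0, -0.24, -0.76, 0.17, 0.6]]]}}

```text
time_s: 14.63
tcp_pos: [560.9, 62.9, 163.1]
orientation: [-1.875, -1.369, -1.062]
force: [1.2, -0.6, -2.7]
grip_width: 12.5
grasp_force: 58.7
```

```bash
python3 - <<'E'
from go import *
st(); s=readout.sense(); C=Ro.from_rotvec(s['orientation']); t=C.as_matrix()[:,2]; print('tilt',np.degrees(np.arccos(-t[2])),readout.sense()['joint_velocities'].round(3))
c=cam('side'); save(c,'s5.png',(220,110,320,220),5)
O=np.array([569.1,88.5,0]);print([(proj(c,[O+a_*U+b_*Y+[0,0,z]])[0]-[220,110])*5 for a_ in(-31,31) for b_ in(-31,31) for z in (0,110)])
H=np.array([569.1,88.5,112])-34*U
for th in(50,60,70):
  R=Ro.from_rotvec(Y*np.radians(th)); print(th,[((proj(c,[H+R.apply(65*U+b_*Y+[0,0,0])])[0]-[220,110])*5).round() for b_ in(-31,31)])
E
```

```text
t 14.63 q [-0.45   0.197  2.088  1.067  1.321 -0.689] p [560.9  62.9 163.1] o [-1.875 -1.369 -1.062] F [ 1.2 -0.6 -2.7] w 12.5 58.7
tilt 58.99530420521159 [-0.     0.001 -0.     0.002  0.004 -0.001]
[array([328.5, 524. ]), array([327.5, 391.5]), array([257., 484.]), array([252.5, 352.5]), array([265.5, 574. ]), array([261. , 440.5]), array([193.5, 532. ]), array([186. , 399.5])]
50 [array([285., 354.]), array([208., 315.])]
60 [array([295., 338.]), array([218., 300.])]
70 [array([306., 324.]), array([229., 286.])]
```

View pics/s5.png

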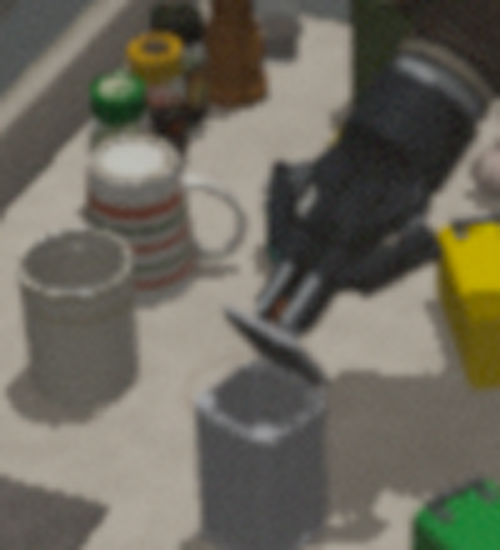

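The lid is raised with its front corner at crop (228,310) and the knob between the pads. The caddy's rim corner at (262,438) matches a caddy standing on the top. I'll ease the slight upward pull and hand in.

Emit:
{"op": "drive_tool", "data": {"rows": [[[0, 0, 0, 0, 0, -0.05, 0.6], [0, 0, 0, 0, 0, -0.05, 0.6], [0, 0, 0, 0, 0, -0.05, 0.6], [0, 0, 0, 0, 0, -0.05, 0.6], [0, 0, 0, 0, 0, -0.05, 0.6], [0, 0, 0, 0, 0, -0.05, 0.6]]]}}

```text
time_s: 15.18
tcp_pos: [561.2, 62.6, 163.0]
orientation: [-1.875, -1.368, -1.064]
force: [0.4, -0.2, -0.7]
grip_width: 12.6
grasp_force: 58.7
```

```bash
python3 - <<'E'
from go import *
st(); s=readout.sense(); print(s['joint_velocities'].round(3))
if abs(s['force'][2])<4 and s['grip_width']>9: print(bot.close_job())
E
```

```text
t 15.18 q [-0.451  0.198  2.088  1.069  1.322 -0.691] p [561.2  62.6 163. ] o [-1.875 -1.368 -1.064] F [ 0.4 -0.2 -0.7] w 12.6 58.7
[ 0.     0.001 -0.002 -0.001  0.    -0.   ]
the job is handed in; nothing more can be done
None
```

I stood the steel caddy upright on the worktop and let go of it; the gripper now holds its lid by the knob at about 59° open, the arm never went near the mug, tin, jar or teaspoon, and I handed the job in at about 15 s (no verdict was returned).

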